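Open the full descaler bottle

ROBOT

A 6-joint arm with a two-finger parallel gripper is mounted at the origin on a cart in front of the work surface, level with it; the furniture and walls round the work are solid. World frame = base frame: x ahead of the robot, y to its left, z up, the work surface at z = 0. Lengths are in m, angles in rad, forces in N, time in s.
With the tool pointing down it reaches from about 0.35 to 0.775 m from the base axis. Payload 5.5 kg.
Tool frame: the origin (TCP) lies between the finger pads; the fingertips stand env.nose_length ahead of it and the grasp point (between the pads) lies 8 mm behind it (env.nose_length is the distance from the TCP to the fingertips, in m); z points along the fingers, y is the direction in which the jaws open and shut (so a half turn about z gives the same grasp; the last joint's range is limited). The gripper opens to 85 mm and grips with 20 to 120 N. Pads are 22 mm wide; open, the fingers measure 114 mm over their backs; the gripper's body (76 mm by 85 mm) begins 54 mm behind the grasp point. The pads swing forward as they close: fully open they stand 13 mm farther back than shut.
Start: joints at [-1.285, 0.313, 0.046, 1.304, 0, 1.431], TCP at [0.238, -0.524, 0.242] pointing down, gripper open.
Joint ranges: [-2.76, 2.76], [-0.86, 1.69], [-1.03, 1.26], [-2.2, 2.34], [-1.47, 1.5], [-3.14, 3.14]. Speed limits (rad/s): [2.57, 2.57, 3.14, 3.14, 3.14, 3.14].

INTERFACE

Orientations are given as a unit quaternion [w, x, y, z].
In Python, from workcell import env gives the robot as it stands. The module is installed in compiled form; this text tells all that it offers.
- The arm moves only by the shell command python3 -m creep 'ROWS' [FORCE]. ROWS is a JSON object of lists of equal length, an entry for each row: "hand": the finger opening in mm, from 0 to 85.4; "delta_pos": the shift along the tool's x, y, z scaled (see below), a list of three; "turn": the turn about the tool's z scaled (see below). In form: {"hand": [hand, ...], "delta_pos": [[dx, dy, dz], ...], "turn": [turn, ...]}. A call has exactly 5 rows; each row shifts and turns the commanded pose from where the row before left it, along the tool's axes as they then stand; what a row does not reach is not made up. The controller multiplies each number of a shift by 0.8 m and each number of a turn by 5 degrees. A row lasts 1/12 s, in which the tool goes at most 41.7 mm and 7.16 degrees, less where a joint would pass 70% of its speed; a pose out of reach is approached as far as the arm can. A call with a number of a shift or a turn outside -1 to 1 is refused whole. A call with a gripper value outside its range is refused whole. The fingers move at their own pace and stop on an object; FORCE is the grip in N (left out, the last holds). Time passes only in rows, so rows that do not move let the fingers close, or fill a call up. It gives the time, the measured TCP pose, the force and the opening at its end, in the units of the state.
- env.get_state(): the state, without advancing time (a new reading comes with each control period).
- env.read_camera(name): name is "side" or "top" or "wrist"; returns a dict with "pixels" (400x640x3 uint8, red, green, blue), "depth" (400x640 float32, m along the optical axis (not along the pixel's ray), 0 where there is no reading), "fx", "fy", "cx", "cy" (pixels), "origin" and "orientation" of the camera in the world. Camera axes: x right, y down, z forward; pixel columns grow to the right and rows downward; lengths in m; the calibration is good to about 2 mm. A picture is of the moment at which its call begins.
- env.hand_in(): hands the job in, once; it reports no verdict.
Trained networks look in the newest picture that a camera, given by its name, has taken for a name from the list of things; names that differ only in an ending like _2 or _b are one class to them, and where a whole thing is asked for, a point or a joint stands for the part that bears it (a point fixed in the world has none). Each returns a list of dicts, best first, with "score" (0 to 1); they miss things now and then, are a little off and sometimes report something else, mostly with a low value. They report only what shows in the picture. A call takes as long as a camera call. They do not tell look-alikes from the thing itself.
- env.find_in(camera, target): "location" ([row, column] in pixels, amid what is visible of it).
- env.pinpoint(camera, target): "location" ([row, column] in pixels: a listed point, or the origin of a listed thing).
The state is a dict: "clock": time; "joint_pos": joint angles; "qvel": joint speeds; "tau": joint torques, N m; "tcp_pos": TCP position; "orientation": TCP orientation; "wrist_force": force on the tool from outside, world axes, zero at the start; "ft_torque": the same for the moment, N m; "finger_gap": finger opening in m.
Only numpy, scipy, OpenCV 4.12 (cv2) and the standard library are available. Lean on these libraries where they do the work, as an engineer would, in place of code of your own. Each camera call takes 0.05 s, during which the arm holds its last target.

TASK

Three identical descaler bottles with push-and-turn safety caps stand in the wooden rack; only one is full, the other two are empty, and you can tell them apart only by their weight (a closed cap is locked on, so a bottle can be lifted a little by its cap). Find the full bottle and, with it standing upright in its place in the rack, press its cap down, twist it anticlockwise until it is free and lift it off. Finish holding the cap in the gripper, upright and about 5 cm straight above the open neck; leave the empty bottles closed and standing in their places in the rack, do not tip any bottle, and do not disturb the other things on the worktop.

Things in the scene. Friction and masses are not known exactly. Their poses are not given: they have to be found in the camera images.
- rack: Wooden block fixed to the worktop, 100x326x36 mm (a toaster oven stands to the right of and behind it, a kettle behind: come in from high up), with three square pockets in a row along its y axis, 112 mm apart (the middle one at its centre), each 70x70 mm and 28 mm deep with its floor 8 mm above the worktop. Origin: centre of its underside; z up.
- bottle_a: One of three identical bottles: square white plastic, 66x66 mm, shoulder 130 mm and mouth 156 mm above its underside, neck 28 mm wide. Without its cap it weighs about 0.6 kg full, 0.1 kg empty (10 percent either way); any of the three may be the full one. The square pocket, 2 mm play a side (about 3 degrees), keeps it from turning. Origin: centre of underside; z up.
- bottle_b: One of three identical bottles: square white plastic, 66x66 mm, shoulder 130 mm and mouth 156 mm above its underside, neck 28 mm wide. Without its cap it weighs about 0.6 kg full, 0.1 kg empty (10 percent either way); any of the three may be the full one. The square pocket, 2 mm play a side (about 3 degrees), keeps it from turning. Origin: centre of underside; z up.
- bottle_c: One of three identical bottles: square white plastic, 66x66 mm, shoulder 130 mm and mouth 156 mm above its underside, neck 28 mm wide. Without its cap it weighs about 0.6 kg full, 0.1 kg empty (10 percent either way); any of the three may be the full one. The square pocket, 2 mm play a side (about 3 degrees), keeps it from turning. Origin: centre of underside; z up.
- cap_a: Safety cap of bottle_a: round, grey, ribbed, 44.5 mm high, 0.04 kg; upper 20 mm solid grip 50 mm across, the hollow skirt below 48 mm. Origin: centre of the skirt's lower edge, 137 mm above the bottle's underside while closed; z up; x axis parallel to the bottle's while closed. Closed, it is locked on: pulled up, it lifts the bottle.
- cap_b: Safety cap of bottle_b: round, grey, ribbed, 44.5 mm high, 0.04 kg; upper 20 mm solid grip 50 mm across, the hollow skirt below 48 mm. Origin: centre of the skirt's lower edge, 137 mm above the bottle's underside while closed; z up; x axis parallel to the bottle's while closed. Closed, it is locked on: pulled up, it lifts the bottle.
- cap_c: Safety cap of bottle_c: round, grey, ribbed, 44.5 mm high, 0.04 kg; upper 20 mm solid grip 50 mm across, the hollow skirt below 48 mm. Origin: centre of the skirt's lower edge, 137 mm above the bottle's underside while closed; z up; x axis parallel to the bottle's while closed. Closed, it is locked on: pulled up, it lifts the bottle.
- cap_a_grip (a point): Centre of cap_a's grip, 34.5 mm above the cap's origin. To open: push down to the stop 5.5 mm lower (spring, 5 N at first, 10 N at the stop; 3.5 mm or more passes the safety teeth), keep it down and turn it anticlockwise from above about 50 degrees, to a stop (free from 42 degrees relative to the bottle), then pull up; let go, it stands 2 mm higher than closed.
- cap_b_grip (a point): Centre of cap_b's grip, 34.5 mm above the cap's origin. To open: push down to the stop 5.5 mm lower (spring, 5 N at first, 10 N at the stop; 3.5 mm or more passes the safety teeth), keep it down and turn it anticlockwise from above about 50 degrees, to a stop (free from 42 degrees relative to the bottle), then pull up; let go, it stands 2 mm higher than closed.
- cap_c_grip (a point): Centre of cap_c's grip, 34.5 mm above the cap's origin. To open: push down to the stop 5.5 mm lower (spring, 5 N at first, 10 N at the stop; 3.5 mm or more passes the safety teeth), keep it down and turn it anticlockwise from above about 50 degrees, to a stop (free from 42 degrees relative to the bottle), then pull up; let go, it stands 2 mm higher than closed.
- mug: Bystander, not to be moved: the mug, 86x121x99 mm. Origin: centre of its underside.
- tuna_tin: Bystander, not to be moved: a closed tin, 86 mm across and 40 mm high. Origin: centre of its underside.
- teaspoon: Bystander, not to be moved: a teaspoon with a coloured handle, 132 mm long. Origin: centre of its underside.
- matchbox: Bystander, not to be moved: a matchbox, 53x36x14 mm. Origin: centre of its underside.
- soap: Bystander, not to be moved: a bar of soap, 58x84x26 mm. Origin: centre of its underside.
- glass: Bystander, not to be moved: a clear drinking glass, 78 mm across and 103 mm high. Origin: centre of its underside.
Not all that is in view belongs to the job. What is shaped like the cap_a but purple or yellow is not meant. What is shaped like the cap_b but purple is not meant.

How it is judged:
On the way, in this order (a step that is already met when the one before it is completed fails the run):
1. a cap is pressed down, its bottle standing in the rack (((z of cap_a in the frame of bottle_a below 0.134 m and z of bottle_a in the frame of rack below 0.013 m and angle between bottle_a's own z axis and vertical below 0.1 rad) or (z of cap_b in the frame of bottle_b below 0.134 m and z of bottle_b in the frame of rack below 0.013 m and angle between bottle_b's own z axis and vertical below 0.1 rad) or (z of cap_c in the frame of bottle_c below 0.134 m and z of bottle_c in the frame of rack below 0.013 m and angle between bottle_c's own z axis and vertical below 0.1 rad))), for 0.05 s.
2. a cap is twisted free (((z of cap_a in the frame of bottle_a below 0.143 m and angle between the x axis of cap_a and the x axis of bottle_a, either way round above 0.6 rad) or (z of cap_b in the frame of bottle_b below 0.143 m and angle between the x axis of cap_b and the x axis of bottle_b, either way round above 0.6 rad) or (z of cap_c in the frame of bottle_c below 0.143 m and angle between the x axis of cap_c and the x axis of bottle_c, either way round above 0.6 rad))), for 0.05 s.
At the end, for the whole second after the job is handed in: The cap of the full bottle (the one over 3.5 N) is held still and upright (20 degrees) in the fingers, clear of the bottle, 20 to 100 mm above its mouth, 40 mm sideways; all bottles upright within 5 mm of their pockets' floors, the empty ones with caps locked; no bystander moved 40 mm (z of each of bottle_a, bottle_b, bottle_c in the frame of rack below 0.013 m and angle between each of bottle_a, bottle_b, bottle_c's own z axis and vertical below 0.1 rad and linear speed of each of bottle_a, bottle_b, bottle_c below 0.03 m/s and ((contact force between bottle_a and rack above 3.5 N and z of cap_a in the frame of bottle_a between 0.176 and 0.256 m and horizontal distance between cap_a and bottle_a below 0.04 m and angle between cap_a's own z axis and vertical below 0.35 rad and contact force between cap_a and the fingers above 1 N and contact force between cap_a and bottle_a below 0.1 N and linear speed of cap_a below 0.03 m/s and contact force between each of bottle_b, bottle_c and rack below 3.5 N and z of cap_b in the frame of bottle_b below 0.141 m and angle between the x axis of cap_b and the x axis of bottle_b, either way round below 0.3 rad and z of cap_c in the frame of bottle_c below 0.141 m and angle between the x axis of cap_c and the x axis of bottle_c, either way round below 0.3 rad) or (contact force between bottle_b and rack above 3.5 N and z of cap_b in the frame of bottle_b between 0.176 and 0.256 m and horizontal distance between cap_b and bottle_b below 0.04 m and angle between cap_b's own z axis and vertical below 0.35 rad and contact force between cap_b and the fingers above 1 N and contact force between cap_b and bottle_b below 0.1 N and linear speed of cap_b below 0.03 m/s and contact force between each of bottle_a, bottle_c and rack below 3.5 N and z of cap_a in the frame of bottle_a below 0.141 m and angle between the x axis of cap_a and the x axis of bottle_a, either way round below 0.3 rad and z of cap_c in the frame of bottle_c below 0.141 m and angle between the x axis of cap_c and the x axis of bottle_c, either way round below 0.3 rad) or (contact force between bottle_c and rack above 3.5 N and z of cap_c in the frame of bottle_c between 0.176 and 0.256 m and horizontal distance between cap_c and bottle_c below 0.04 m and angle between cap_c's own z axis and vertical below 0.35 rad and contact force between cap_c and the fingers above 1 N and contact force between cap_c and bottle_c below 0.1 N and linear speed of cap_c below 0.03 m/s and contact force between each of bottle_a, bottle_b and rack below 3.5 N and z of cap_a in the frame of bottle_a below 0.141 m and angle between the x axis of cap_a and the x axis of bottle_a, either way round below 0.3 rad and z of cap_b in the frame of bottle_b below 0.141 m and angle between the x axis of cap_b and the x axis of bottle_b, either way round below 0.3 rad))); the arm keeps its last pose, push and grip.
It fails at once if a bottle is tipped (angle between any of bottle_a, bottle_b, bottle_c's own z axis and vertical above 0.5 rad).
It fails at once if a bystander is pushed away (distance of any of mug, tuna_tin, teaspoon, matchbox, soap from where it was at the start of the episode above 0.04 m).
It also fails if it takes over 61 s, if anything falls off the work surface, if the arm or the gripper's body presses on something with over 40 N, if the wrist force passes 120 N, or if a joint passes its speed limit or range.

## Working session

There is one attempt and no reset: what is moved stays moved. The work goes in short steps, Python scripts to look and compute and a shell command to move; the robot and the scene stay as the last step left them, time stands still between calls to the robot, and variables do not carry over. Pictures are saved under pics/ and viewed, and the job is handed in when it is done.

```bash
mkdir -p pics; ls
cat > h.py <<'E'
import numpy as np,cv2
from workcell import env
from scipy.spatial.transform import Rotation as R
def rot(q): return R.from_quat([q[1],q[2],q[3],q[0]]).as_matrix()
def shot(n,f):
    c=env.read_camera(n); cv2.imwrite('pics/'+f,c['pixels'][:,:,::-1]); return c
def pt(c,r,k,d=None):
    if d is None: d=c['depth'][int(r),int(k)]
    p=np.array([(k-c['cx'])/c['fx']*d,(r-c['cy'])/c['fy']*d,d])
    return rot(c['orientation'])@p+np.array(c['origin'])
def st():
    s=env.get_state(); T=rot(s['orientation'])
    print('t',s['clock'],'p',np.round(s['tcp_pos'],4),'gap',s['finger_gap'],'F',np.round(s['wrist_force'],2),'j',np.round(s['joint_pos'],3)); print(np.round(T,3)); return s,T
E
python3 - <<'E'
from h import *
np.set_printoptions(suppress=True,precision=4)
s,T=st(); print(env.nose_length)
for n in ['top','side']:
    c=shot(n,n+'0.png')
    print(n,c['origin'],c['orientation'],c['fx'])
    for t in ['cap_a','bottle_a','cap_a_grip','rack']:
        for d in (env.pinpoint(n,t))[:7]:
            r,k=d['location']; print(t,round(d['score'],2),round(r),round(k),pt(c,r,k))
E
```

```text
pics
t 0.0 p [ 0.2374 -0.5232  0.2414] gap 0.08535733133271162 F [-0.58 -0.11  0.91] j [-1.285  0.314  0.045  1.304  0.     1.431]
[[ 0.911  0.413 -0.001]
 [ 0.413 -0.911  0.002]
 [ 0.    -0.002 -1.   ]]
0.011
top [0.2689 0.0524 1.3652] [ 0.0749 -0.6613  0.7418 -0.0827] 443.1926540317697
cap_a 0.82 191 192 [0.6366 0.3681 0.0432]
cap_a 0.75 196 266 [0.558  0.1345 0.1931]
cap_a 0.71 211 230 [0.5287 0.236  0.1832]
cap_a 0.69 160 337 [ 0.6872 -0.0865  0.0382]
cap_a 0.57 190 346 [ 0.5856 -0.1004  0.0412]
cap_a 0.5 186 302 [0.5749 0.0339 0.1889]
bottle_a 0.72 196 307 [0.5603 0.0214 0.1224]
bottle_a 0.68 219 236 [0.5163 0.228  0.1295]
bottle_a 0.62 207 271 [0.5393 0.1262 0.1319]
cap_a_grip 0.62 190 343 [ 0.5883 -0.0931  0.0403]
cap_a_grip 0.59 185 306 [0.578  0.0225 0.1885]
cap_a_grip 0.57 159 335 [ 0.6903 -0.0808  0.0397]
rack 0.84 209 271 [0.5349 0.1277 0.1257]
side [-0.0499 -0.8564  0.7853] [-0.4729  0.8326 -0.2564  0.1323] 420.9186670479018
cap_a 0.74 167 289 [0.5294 0.2246 0.1458]
cap_a 0.53 175 314 [0.5573 0.1152 0.1561]
cap_a 0.51 285 347 [ 0.2012 -0.5277  0.3917]
cap_a 0.38 166 299 [0.676  0.4127 0.0252]
cap_a 0.37 178 299 [0.5535 0.203  0.105 ]
bottle_a 0.92 206 315 [0.5476 0.0993 0.0517]
bottle_a 0.68 224 335 [ 0.5552 -0.0001  0.036 ]
bottle_a 0.62 202 293 [0.5198 0.1905 0.0337]
rack 0.64 211 313 [0.5404 0.1021 0.0364]
```

View pics/top0.png

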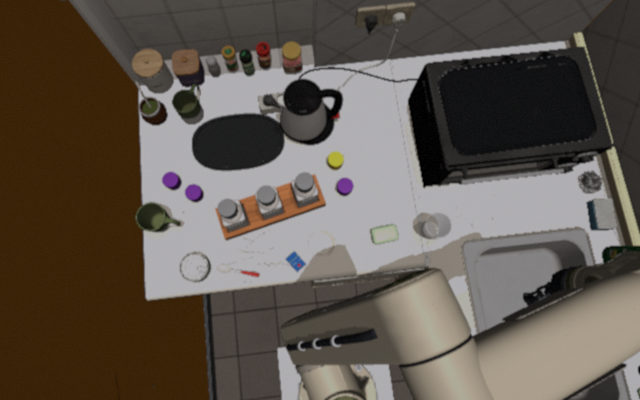

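View pics/side0.png

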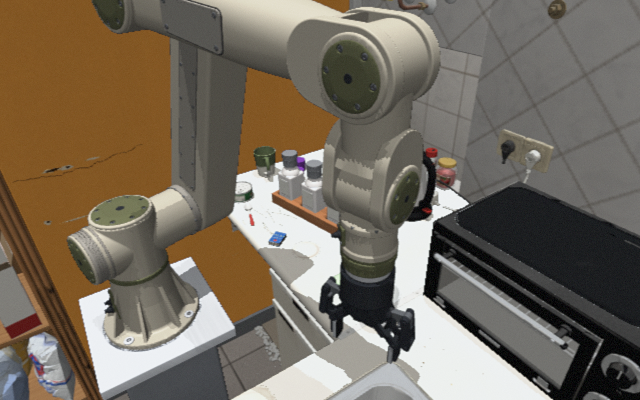

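Run:
```python
from h import *
np.set_printoptions(suppress=True,precision=4)
c=env.read_camera('top')
d=c['depth']; rr,kk=np.mgrid[0:400,0:640]
P=np.stack([(kk-c['cx'])/c['fx']*d,(rr-c['cy'])/c['fy']*d,d],-1)@rot(c['orientation']).T+np.array(c['origin'])
m=(P[...,2]>0.18)&(P[...,2]<0.2)&(d>0)&(P[...,0]>.45)&(P[...,0]<.68)&(P[...,1]>-.1)&(P[...,1]<.35)
n,l,s_,ce=cv2.connectedComponentsWithStats(m.astype(np.uint8))
for i in range(1,n):
    if s_[i,4]>30:
        q=P[l==i]; x,y=q[:,0],q[:,1]
        (cx,cy),r=cv2.minEnclosingCircle(q[:,:2].astype(np.float32))
        print(s_[i],ce[i],'mean',q.mean(0),'circ',cx,cy,r,'z',np.percentile(q[:,2],[5,50,95]),c['pixels'][l==i].mean(0))
m=(P[...,2]>0.029)&(P[...,2]<0.043)&(P[...,0]>.42)&(P[...,0]<.66)&(P[...,1]>-.1)&(P[...,1]<.35)&(d>0)
n,l,s_,ce=cv2.connectedComponentsWithStats(m.astype(np.uint8))
for i in range(1,n):
    if s_[i,4]>100:
        q=P[l==i]; print('rack?',s_[i],cv2.minAreaRect(q[:,:2].astype(np.float32)))
# shoulders
m=(P[...,2]>0.12)&(P[...,2]<0.145)&(P[...,0]>.42)&(P[...,0]<.66)&(P[...,1]>-.1)&(P[...,1]<.35)&(d>0)
n,l,s_,ce=cv2.connectedComponentsWithStats(m.astype(np.uint8))
for i in range(1,n):
    if s_[i,4]>100:
        q=P[l==i]; print('sh?',s_[i],cv2.minAreaRect(q[:,:2].astype(np.float32)))
# tall things
m=(P[...,2]>0.1)&(P[...,0]<.9)&(d>0)
n,l,s_,ce=cv2.connectedComponentsWithStats(m.astype(np.uint8))
for i in range(1,n):
    if s_[i,4]>60:
        q=P[l==i]; print('tall',s_[i],q.min(0),q.max(0))
```

```text
[296 173  18  18 261] [304.3448 181.4061] mean [0.588  0.0259 0.1887] circ 0.5883297324180603 0.026360487565398216 0.025841569527983665 z [0.1846 0.1886 0.1926] [118.9655 116.9923 117.8008]
[257 186  19  18 266] [265.8647 194.5714] mean [0.563  0.1345 0.1891] circ 0.5636764764785767 0.13494999706745148 0.025709418579936028 z [0.1852 0.1891 0.193 ] [119.6767 117.9812 118.8872]
[218 199  19  19 272] [226.8529 207.9485] mean [0.5381 0.2431 0.1889] circ 0.5387716293334961 0.24430781602859497 0.02578720636665821 z [0.1841 0.1891 0.1929] [118.125  116.1801 116.9706]
rack? [ 215  175  111   65 1535] ((0.563965916633606, 0.13467653095722198), (0.10166261345148087, 0.3262770473957062), 12.945210456848145)
sh? [293 183  25  17 137] ((0.5824470520019531, 0.02508118376135826), (0.05163376405835152, 0.061910081654787064), 7.3069586753845215)
sh? [257 192  23  21 131] ((0.5549318194389343, 0.13109038770198822), (0.044462934136390686, 0.06254326552152634), 18.404687881469727)
sh? [221 203  22  22 133] ((0.5308732390403748, 0.2382386177778244), (0.04231332242488861, 0.06406824290752411), 37.231502532958984)
tall [    0     0   135   400 45909] [0.0695 0.537  0.1   ] [0.9    0.5442 0.6705]
tall [ 604   30   36  148 2672] [ 0.5115 -0.9674  0.1001] [ 0.8999 -0.9515  0.2566]
tall [  413    47   202   138 21445] [ 0.5267 -0.8042  0.1   ] [ 0.8775 -0.3388  0.2645]
tall [ 278   79   65   53 2119] [ 0.7659 -0.1163  0.1002] [0.8929 0.0743 0.2199]
tall [292 173  27  29 557] [ 0.5517 -0.0117  0.1004] [0.6157 0.0616 0.1948]
tall [255 186  27  29 564] [0.5264 0.0987 0.1   ] [0.5987 0.1718 0.195 ]
tall [218 199  28  29 587] [0.5009 0.2065 0.1001] [0.5756 0.2761 0.196 ]
tall [  280   246   360   154 35098] [ 0.0122 -0.8802  0.1   ] [0.3154 0.1289 0.7856]
```

The images show three grey caps in the rack at top pixels (304,181), (266,195) and (227,208). They map to (0.588, 0.026), (0.5635, 0.135) and (0.5385, 0.244), with cap tops at 0.189 m against 0.1895 m expected, 112 mm apart, and a rack yaw of 12.9°. The purple and yellow caps lie on the worktop. I'll raise the tool a little and turn it 80° anticlockwise so that the jaws open across the row.

```bash
python3 -m creep '{"hand":[85,85,85,85,85],"delta_pos":[[0,0,-0.02],[0,0,-0.02],[0,0,-0.02],[0,0,-0.02],[0,0,0]],"turn":[-1,-1,-1,-1,-1]}'
python3 -m creep '{"hand":[85,85,85,85,85],"delta_pos":[[0,0,0],[0,0,0],[0,0,0],[0,0,0],[0,0,0]],"turn":[-1,-1,-1,-1,-1]}'
python3 -m creep '{"hand":[85,85,85,85,85],"delta_pos":[[0,0,0],[0,0,0],[0,0,0],[0,0,0],[0,0,0]],"turn":[-1,-1,-1,-1,-1]}'
python3 -c "
from h import *
st()"
```

```text
clock: 0.97
tcp_pos: [0.2378, -0.5248, 0.3099]
orientation: [0.003, 0.908, 0.42, -0.0]
wrist_force: [0.3, 0.2, 0.8]
finger_gap: 0.085
clock: 1.38
tcp_pos: [0.2375, -0.5237, 0.3064]
orientation: [0.0, 0.795, 0.606, -0.0]
wrist_force: [0.3, -0.1, -0.2]
finger_gap: 0.0852
clock: 1.8
tcp_pos: [0.2375, -0.5237, 0.3063]
orientation: [0.0, 0.645, 0.764, -0.0]
wrist_force: [-0.8, -0.5, 0.4]
finger_gap: 0.0852
t 1.8 p [ 0.2375 -0.5237  0.3063] gap 0.08523122892676964 F [-0.81 -0.51  0.42] j [-1.285  0.306  0.191  1.456 -0.     0.118]
[[-0.168  0.986  0.   ]
 [ 0.986  0.168 -0.   ]
 [-0.     0.    -1.   ]]
```

```bash
for i in 1; do
python3 -m creep '{"hand":[85,85,85,85,85],"delta_pos":[[0.02,0.018,0],[0.035,0.032,0],[0.035,0.032,0],[0.035,0.032,0],[0.035,0.032,0]],"turn":[0,0,0,0,0]}'
python3 -m creep '{"hand":[85,85,85,85,85],"delta_pos":[[0.035,0.032,0],[0.035,0.032,0],[0.035,0.032,0],[0.035,0.032,0],[0.035,0.032,0]],"turn":[0,0,0,0,0]}'
python3 -m creep '{"hand":[85,85,85,85,85],"delta_pos":[[0.035,0.032,0],[0.035,0.032,0],[0.035,0.032,0],[0.035,0.032,0],[0.035,0.032,0]],"turn":[0,0,0,0,0]}'
python3 -m creep '{"hand":[85,85,85,85,85],"delta_pos":[[0.035,0.032,0],[0.03,0.025,0],[0.02,0.015,0],[0,0,0],[0,0,0]],"turn":[0,0,0,0,0]}'
done
python3 -c "
from h import *
s,T=st()
np.set_printoptions(suppress=True,precision=4)
print(T.T@(np.array([0.588,0.026,0.25])-s['tcp_pos'])/.8)
c=shot('wrist','w1.png')
print(c['origin'],c['fx'])
d=c['depth']; rr,kk=np.mgrid[0:400,0:640]
P=np.stack([(kk-c['cx'])/c['fx']*d,(rr-c['cy'])/c['fy']*d,d],-1)@rot(c['orientation']).T+np.array(c['origin'])
m=(P[...,2]>0.18)&(P[...,2]<0.2)&(d>0)&(P[...,0]>.45)&(P[...,0]<.68)
n,l,s_,ce=cv2.connectedComponentsWithStats(m.astype(np.uint8))
for i in range(1,n):
    if s_[i,4]>200:
        q=P[l==i]; (cx,cy),r=cv2.minEnclosingCircle(q[:,:2].astype(np.float32))
        print(s_[i],'mean',q.mean(0),'circ',cx,cy,r)
"
```

```text
clock: 2.22
tcp_pos: [0.3323, -0.377, 0.3063]
orientation: [0.0, 0.647, 0.762, -0.0]
wrist_force: [1.1, -0.1, 0.9]
finger_gap: 0.0849
clock: 2.63
tcp_pos: [0.4359, -0.2176, 0.3066]
orientation: [0.0, 0.647, 0.763, 0.0]
wrist_force: [0.6, -1.2, 0.7]
finger_gap: 0.0848
clock: 3.05
tcp_pos: [0.5394, -0.0585, 0.3066]
orientation: [0.0, 0.647, 0.763, 0.0]
wrist_force: [0.4, -1.2, -0.3]
finger_gap: 0.0846
clock: 3.47
tcp_pos: [0.5846, 0.0172, 0.3059]
orientation: [-0.0, 0.646, 0.763, -0.0]
wrist_force: [-0.6, -1.0, -0.4]
finger_gap: 0.0849
t 3.4667 p [0.5846 0.0172 0.3059] gap 0.08485416417363323 F [-0.58 -1.03 -0.41] j [-0.108  0.327  0.219  1.464 -0.     1.297]
[[-0.166  0.986 -0.001]
 [ 0.986  0.166 -0.   ]
 [-0.    -0.001 -1.   ]]
[0.0102 0.0061 0.0699]
[0.5718 0.0948 0.4368] 290.1617175131446
[ 288   15   66   73 3638] mean [0.5675 0.1342 0.1887] circ 0.5676460266113281 0.13412725925445557 0.025689490139484406
[ 299  161   57   56 2436] mean [0.5922 0.0265 0.1887] circ 0.5926474928855896 0.025120317935943604 0.02574002929031849
```

View pics/w1.png

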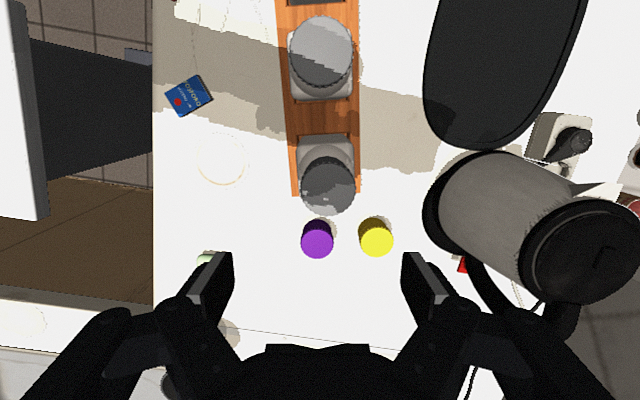

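The wrist picture shows the right cap at about (327,185), next bottle above it at (322,50). It maps to (0.592, 0.026) against (0.588, 0.026) from the top camera, so I'll use the mean. Next: descend and grip.

```bash
python3 -m creep '{"hand":[85,85,85,85,85],"delta_pos":[[0.005,0.004,0],[0.0047,0.0045,0],[0,0,0.03],[0,0,0.035],[0,0,0.035]],"turn":[0,0,0,0,0]}'
python3 -m creep '{"hand":[85,85,85,85,85],"delta_pos":[[0,0,0.035],[0,0,0.025],[0,0,0.01],[0,0,0],[0,0,0]],"turn":[0,0,0,0,0]}'
python3 -m creep '{"hand":[40,40,40,40,40],"delta_pos":[[0,0,0],[0,0,0],[0,0,0],[0,0,0],[0,0,0]],"turn":[0,0,0,0,0]}' 60
python3 -m creep '{"hand":[40,40,40,40,40],"delta_pos":[[0,0,0],[0,0,0],[0,0,0],[0,0,0],[0,0,0]],"turn":[0,0,0,0,0]}' 60
python3 -c "
from h import *
s,T=st()
shot('wrist','w2.png')"
```

```text
clock: 3.93
tcp_pos: [0.5905, 0.0242, 0.2264]
orientation: [0.001, 0.647, 0.762, 0.001]
wrist_force: [0.1, 0.4, -0.4]
finger_gap: 0.0853
clock: 4.35
tcp_pos: [0.5901, 0.0245, 0.171]
orientation: [0.0, 0.647, 0.762, 0.0]
wrist_force: [0.4, -0.4, 0.9]
finger_gap: 0.0848
clock: 4.77
tcp_pos: [0.5914, 0.0249, 0.172]
orientation: [0.002, 0.647, 0.763, 0.001]
wrist_force: [1.5, -0.1, 4.8]
finger_gap: 0.0487
clock: 5.18
tcp_pos: [0.5908, 0.0248, 0.1711]
orientation: [0.001, 0.647, 0.763, 0.001]
wrist_force: [2.9, 0.6, 5.2]
finger_gap: 0.0483
t 5.1833 p [0.5908 0.0248 0.1711] gap 0.04829395207899933 F [2.88 0.64 5.19] j [-0.094  0.371 -0.047  1.15  -0.     1.313]
[[-0.163  0.987  0.002]
 [ 0.987  0.163 -0.   ]
 [-0.001  0.002 -1.   ]]
```

View pics/w2.png

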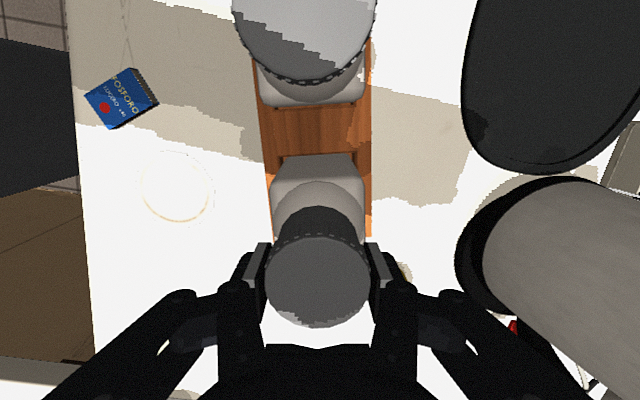

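Grip is closed on the cap (317,270 in the picture). Now lift about 14 mm to weigh it.

```bash
python3 -m creep '{"hand":[40,40,40,40,40],"delta_pos":[[0,0,-0.004],[0,0,-0.005],[0,0,-0.005],[0,0,-0.004],[0,0,0]],"turn":[0,0,0,0,0]}' 60
for i in 1 2 3; do python3 -m creep '{"hand":[40,40,40,40,40],"delta_pos":[[0,0,0],[0,0,0],[0,0,0],[0,0,0],[0,0,0]],"turn":[0,0,0,0,0]}' 60; python3 -c "
from h import *
st()"; done
python3 -c "
from h import *
shot('wrist','w3.png')"
```

```text
clock: 5.65
tcp_pos: [0.5892, 0.025, 0.1844]
orientation: [-0.001, 0.647, 0.763, -0.001]
wrist_force: [-0.6, 0.1, -6.2]
finger_gap: 0.0483
clock: 6.07
tcp_pos: [0.5895, 0.0249, 0.1844]
orientation: [-0.0, 0.647, 0.763, -0.0]
wrist_force: [0.5, -0.3, -7.4]
finger_gap: 0.0483
t 6.0667 p [0.5895 0.0249 0.1844] gap 0.048329932671797915 F [ 0.52 -0.3  -7.45] j [-0.094  0.365 -0.024  1.183 -0.     1.313]
[[-0.163  0.987 -0.001]
 [ 0.987  0.163 -0.   ]
 [-0.    -0.001 -1.   ]]
clock: 6.48
tcp_pos: [0.5899, 0.0249, 0.1847]
orientation: [0.0, 0.647, 0.763, -0.0]
wrist_force: [0.5, 0.2, -7.1]
finger_gap: 0.0487
t 6.4833 p [0.5899 0.0249 0.1847] gap 0.04869396488776807 F [ 0.52  0.18 -7.13] j [-0.094  0.364 -0.023  1.183 -0.     1.313]
[[-0.163  0.987  0.   ]
 [ 0.987  0.163 -0.   ]
 [-0.     0.    -1.   ]]
clock: 6.9
tcp_pos: [0.5899, 0.0249, 0.1846]
orientation: [0.0, 0.647, 0.763, -0.0]
wrist_force: [0.8, 0.1, -7.5]
finger_gap: 0.0485
t 6.9 p [0.5899 0.0249 0.1846] gap 0.048524536061241345 F [ 0.82  0.1  -7.47] j [-0.094  0.364 -0.023  1.183 -0.     1.313]
[[-0.163  0.987 -0.   ]
 [ 0.987  0.163 -0.   ]
 [-0.    -0.    -1.   ]]
```

View pics/w3.png

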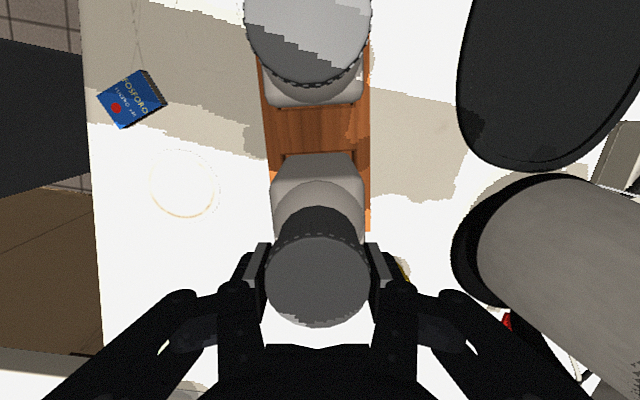

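About 7.2 N lifted, so likely full (expected 5.7–6.9 N full, about 1.4 N empty). I'll lower it in two stages and check that friction isn't producing the reading.

```bash
python3 -m creep '{"hand":[40,40,40,40,40],"delta_pos":[[0,0,0.004],[0,0,0.003],[0,0,0],[0,0,0],[0,0,0]],"turn":[0,0,0,0,0]}' 60
python3 -m creep '{"hand":[40,40,40,40,40],"delta_pos":[[0,0,0],[0,0,0],[0,0,0],[0,0,0],[0,0,0]],"turn":[0,0,0,0,0]}' 60
python3 -m creep '{"hand":[40,40,40,40,40],"delta_pos":[[0,0,0.003],[0,0,0.003],[0,0,0.003],[0,0,0.002],[0,0,0]],"turn":[0,0,0,0,0]}' 60
python3 -m creep '{"hand":[40,40,40,40,40],"delta_pos":[[0,0,0],[0,0,0],[0,0,0],[0,0,0],[0,0,0]],"turn":[0,0,0,0,0]}' 90
python3 -c "
from h import *
st()"
```

```text
clock: 7.37
tcp_pos: [0.5898, 0.025, 0.179]
orientation: [-0.0, 0.647, 0.763, -0.0]
wrist_force: [0.3, 0.2, -6.4]
finger_gap: 0.0486
clock: 7.78
tcp_pos: [0.5899, 0.0249, 0.1792]
orientation: [0.0, 0.647, 0.763, 0.0]
wrist_force: [-0.4, 0.6, -5.7]
finger_gap: 0.0484
clock: 8.2
tcp_pos: [0.5911, 0.0252, 0.1718]
orientation: [0.001, 0.647, 0.763, 0.001]
wrist_force: [0.0, 1.4, 5.0]
finger_gap: 0.0484
clock: 8.62
tcp_pos: [0.5907, 0.025, 0.1711]
orientation: [0.001, 0.647, 0.763, 0.001]
wrist_force: [1.3, 2.6, 6.0]
finger_gap: 0.048
t 8.6167 p [0.5907 0.025  0.1711] gap 0.047990109476899384 F [1.33 2.62 5.96] j [-0.094  0.371 -0.047  1.15   0.     1.313]
[[-0.163  0.987  0.002]
 [ 0.987  0.163 -0.   ]
 [-0.     0.002 -1.   ]]
```

Same ~6 N while lowering and at rest, so this is the full bottle. Now press down.

```bash
python3 -m creep '{"hand":[40,40,40,40,40],"delta_pos":[[0,0,0.0015],[0,0,0.0015],[0,0,0],[0,0,0],[0,0,0]],"turn":[0,0,0,0,0]}' 90
python3 -m creep '{"hand":[40,40,40,40,40],"delta_pos":[[0,0,0.0015],[0,0,0.0015],[0,0,0],[0,0,0],[0,0,0]],"turn":[0,0,0,0,0]}' 90
python3 -m creep '{"hand":[40,40,40,40,40],"delta_pos":[[0,0,0.001],[0,0,0.001],[0,0,0],[0,0,0],[0,0,0]],"turn":[0,0,0,0,0]}' 90
```

```text
clock: 9.03
tcp_pos: [0.5909, 0.0251, 0.169]
orientation: [0.001, 0.647, 0.763, 0.001]
wrist_force: [1.6, 3.3, 7.1]
finger_gap: 0.0479
clock: 9.45
tcp_pos: [0.5911, 0.0251, 0.1671]
orientation: [0.001, 0.647, 0.763, 0.001]
wrist_force: [0.0, 2.5, 9.4]
finger_gap: 0.0479
clock: 9.87
tcp_pos: [0.5911, 0.0252, 0.1666]
orientation: [0.002, 0.647, 0.763, 0.001]
wrist_force: [-1.5, 3.3, 14.9]
finger_gap: 0.0478
```

At the stop with 15 N. Twist anticlockwise 55°.

```bash
python3 -m creep '{"hand":[40,40,40,40,40],"delta_pos":[[0,0,0.001],[0,0,0],[0,0,0],[0,0,0],[0,0,0]],"turn":[0,-0.4,-0.6,-0.8,-0.8]}' 90
python3 -m creep '{"hand":[40,40,40,40,40],"delta_pos":[[0,0,0],[0,0,0],[0,0,0],[0,0,0],[0,0,0]],"turn":[-0.8,-0.8,-0.8,-0.8,-0.8]}' 90
python3 -c "
from h import *
s,T=st();print(s['ft_torque'])"
python3 -m creep '{"hand":[40,40,40,40,40],"delta_pos":[[0,0,0],[0,0,0],[0,0,0],[0,0,0],[0,0,0]],"turn":[-0.8,-0.8,-0.6,-0.6,-0.6]}' 90
python3 -c "
from h import *
s,T=st();print(s['ft_torque'])"
python3 -m creep '{"hand":[40,40,40,40,40],"delta_pos":[[0,0,0],[0,0,0],[0,0,0],[0,0,0],[0,0,0]],"turn":[-0.5,-0.4,0,0,0]}' 90
python3 -c "
from h import *
s,T=st();print(s['ft_torque']);shot('wrist','w4.png')"
```

```text
clock: 10.28
tcp_pos: [0.5917, 0.0247, 0.1666]
orientation: [0.003, 0.555, 0.832, 0.001]
wrist_force: [-0.4, 1.8, 17.1]
finger_gap: 0.0478
clock: 10.7
tcp_pos: [0.592, 0.0244, 0.1666]
orientation: [0.003, 0.402, 0.916, 0.001]
wrist_force: [-0.9, 0.2, 17.2]
finger_gap: 0.0475
t 10.7 p [0.592  0.0244 0.1666] gap 0.047534735288952065 F [-0.89  0.24 17.2 ] j [-9.400e-02  3.730e-01 -5.700e-02  1.135e+00 -1.000e-03  7.340e-01]
[[-0.677  0.736  0.007]
 [ 0.736  0.677 -0.001]
 [-0.005  0.004 -1.   ]]
[ 0.04733626  0.17798628 -0.10444047]
clock: 11.12
tcp_pos: [0.592, 0.0244, 0.1666]
orientation: [0.003, 0.263, 0.965, 0.0]
wrist_force: [-0.8, 1.0, 16.7]
finger_gap: 0.048
t 11.1167 p [0.592  0.0244 0.1666] gap 0.04804116820528825 F [-0.79  0.96 16.75] j [-9.400e-02  3.730e-01 -5.700e-02  1.135e+00 -1.000e-03  4.380e-01]
[[-0.862  0.507  0.007]
 [ 0.507  0.862 -0.002]
 [-0.006  0.002 -1.   ]]
[ 0.06064836  0.32326427 -0.08230639]
clock: 11.53
tcp_pos: [0.5918, 0.0244, 0.1666]
orientation: [0.003, 0.226, 0.974, 0.0]
wrist_force: [-1.7, 1.7, 18.2]
finger_gap: 0.0478
t 11.5333 p [0.5918 0.0244 0.1666] gap 0.047750528701932825 F [-1.69  1.73 18.16] j [-9.400e-02  3.720e-01 -5.700e-02  1.135e+00 -1.000e-03  3.620e-01]
[[-0.898  0.441  0.006]
 [ 0.441  0.898 -0.001]
 [-0.006  0.001 -1.   ]]
[ 0.13502694  0.32607425 -0.17828678]
```

View pics/w4.png

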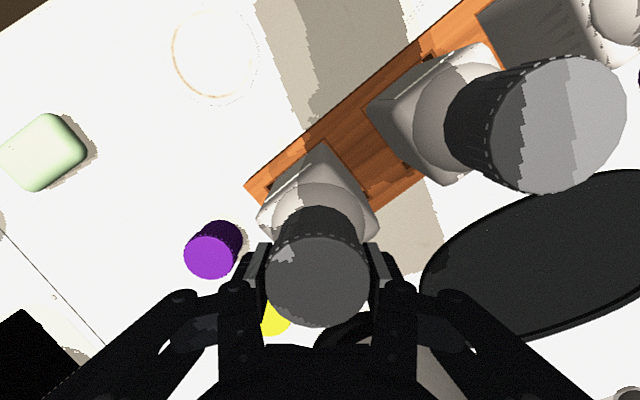

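```bash
python3 -m creep '{"hand":[40,40,40,40,40],"delta_pos":[[0,0,0],[0,0,0],[0,0,0],[0,0,0],[0,0,0]],"turn":[-0.4,-0.4,0,0,0]}' 90
python3 -c "
from h import *
s,T=st();print(s['ft_torque'])"
python3 -m creep '{"hand":[40,40,40,40,40],"delta_pos":[[0,0,-0.003],[0,0,-0.003],[0,0,-0.003],[0,0,-0.002],[0,0,0]],"turn":[0,0,0,0,0]}' 90
python3 -m creep '{"hand":[40,40,40,40,40],"delta_pos":[[0,0,-0.003],[0,0,-0.003],[0,0,0],[0,0,0],[0,0,0]],"turn":[0,0,0,0,0]}' 90
python3 -c "
from h import *
s,T=st();print(s['ft_torque'])"
```

```text
clock: 12.0
tcp_pos: [0.5924, 0.0248, 0.1666]
orientation: [0.004, 0.192, 0.981, 0.001]
wrist_force: [0.9, 2.2, 16.9]
finger_gap: 0.0481
t 12.0 p [0.5924 0.0248 0.1666] gap 0.048136468350698514 F [ 0.87  2.18 16.89] j [-0.094  0.373 -0.056  1.134  0.     0.293]
[[-0.926  0.377  0.007]
 [ 0.377  0.926 -0.   ]
 [-0.007  0.002 -1.   ]]
[ 0.53002641 -0.13513808 -0.54134459]
clock: 12.42
tcp_pos: [0.5893, 0.0247, 0.171]
orientation: [-0.001, 0.192, 0.981, -0.0]
wrist_force: [3.8, 0.2, -3.6]
finger_gap: 0.0473
clock: 12.83
tcp_pos: [0.589, 0.0251, 0.1762]
orientation: [-0.001, 0.192, 0.981, -0.0]
wrist_force: [1.1, -0.1, -8.3]
finger_gap: 0.0478
t 12.8333 p [0.589  0.0251 0.1762] gap 0.047834491940953634 F [ 1.14 -0.05 -8.32] j [-0.094  0.369 -0.038  1.166 -0.     0.292]
[[-0.927  0.376 -0.002]
 [ 0.376  0.927  0.   ]
 [ 0.002 -0.001 -1.   ]]
[ 0.0201226  -0.04786168 -0.49010169]
```

Lifting 4 mm shows -8 N with 0.5 N·m of twist still loaded against the stop, so friction is probably holding the cap. I'll lower it, back off the twist slightly and lift again.

```bash
python3 -m creep '{"hand":[40,40,40,40,40],"delta_pos":[[0,0,0.003],[0,0,0.003],[0,0,0.003],[0,0,0.002],[0,0,0]],"turn":[0,0,0,0,0]}' 90
python3 -m creep '{"hand":[40,40,40,40,40],"delta_pos":[[0,0,0],[0,0,0],[0,0,0],[0,0,0],[0,0,0]],"turn":[0.25,0.25,0,0,0]}' 90
python3 -c "
from h import *
s,T=st();print(s['ft_torque'])"
```

```text
clock: 13.25
tcp_pos: [0.5926, 0.0249, 0.1722]
orientation: [0.004, 0.192, 0.981, 0.001]
wrist_force: [0.9, 0.4, 11.3]
finger_gap: 0.0477
clock: 13.67
tcp_pos: [0.5924, 0.0249, 0.1711]
orientation: [0.004, 0.212, 0.977, 0.0]
wrist_force: [1.8, 0.5, 5.9]
finger_gap: 0.0477
t 13.6667 p [0.5924 0.0249 0.1711] gap 0.04772610379910607 F [1.78 0.49 5.86] j [-0.093  0.37  -0.049  1.144 -0.     0.335]
[[-0.91   0.415  0.007]
 [ 0.415  0.91  -0.001]
 [-0.007  0.002 -1.   ]]
[ 0.05697362 -0.28848003 -0.05206702]
```

```bash
python3 -m creep '{"hand":[40,40,40,40,40],"delta_pos":[[0,0,-0.002],[0,0,-0.002],[0,0,-0.002],[0,0,-0.002],[0,0,0]],"turn":[0,0,0,0,0]}' 90
python3 -m creep '{"hand":[40,40,40,40,40],"delta_pos":[[0,0,-0.001],[0,0,-0.001],[0,0,-0.001],[0,0,0],[0,0,0]],"turn":[0,0,0,0,0]}' 90
python3 -c "
from h import *
s,T=st();print(s['ft_torque']);shot('wrist','w5.png')"
```

```text
clock: 14.08
tcp_pos: [0.5901, 0.0247, 0.1746]
orientation: [0.0, 0.213, 0.977, -0.0]
wrist_force: [2.7, -1.4, 2.6]
finger_gap: 0.0476
clock: 14.5
tcp_pos: [0.5893, 0.025, 0.1761]
orientation: [-0.001, 0.213, 0.977, -0.0]
wrist_force: [1.9, -0.9, -1.6]
finger_gap: 0.0476
t 14.5 p [0.5893 0.025  0.1761] gap 0.04757328044170795 F [ 1.86 -0.92 -1.64] j [-0.094  0.369 -0.038  1.165 -0.     0.336]
[[-0.909  0.416 -0.002]
 [ 0.416  0.909  0.   ]
 [ 0.001 -0.001 -1.   ]]
[-0.14140937 -0.3210517  -0.07848537]
```

View pics/w5.png

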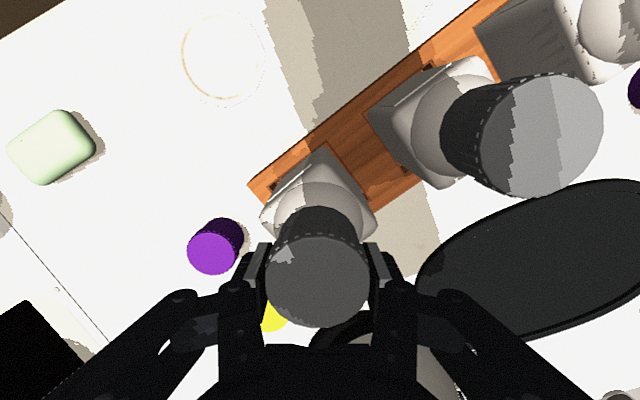

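Only -1.6 N now, so the cap looks free. Keep lifting slowly.

```bash
python3 -m creep '{"hand":[40,40,40,40,40],"delta_pos":[[0,0,-0.002],[0,0,-0.002],[0,0,-0.002],[0,0,0],[0,0,0]],"turn":[0,0,0,0,0]}' 90
python3 -m creep '{"hand":[40,40,40,40,40],"delta_pos":[[0,0,-0.002],[0,0,-0.002],[0,0,-0.002],[0,0,0],[0,0,0]],"turn":[0,0,0,0,0]}' 90
python3 -c "
from h import *
s,T=st();print(s['ft_torque']);shot('wrist','w6.png')"
```

```text
clock: 14.97
tcp_pos: [0.5901, 0.025, 0.182]
orientation: [0.0, 0.213, 0.977, 0.0]
wrist_force: [1.7, -0.6, -0.2]
finger_gap: 0.0478
clock: 15.38
tcp_pos: [0.5898, 0.025, 0.1868]
orientation: [0.0, 0.213, 0.977, 0.0]
wrist_force: [-1.3, 1.1, 4.1]
finger_gap: 0.0476
t 15.3833 p [0.5898 0.025  0.1868] gap 0.047553264851255904 F [-1.34  1.09  4.1 ] j [-0.094  0.363 -0.02   1.188  0.     0.336]
[[-0.909  0.416  0.   ]
 [ 0.416  0.909  0.   ]
 [-0.     0.    -1.   ]]
[ 0.0346364   0.33499177 -0.0007925 ]
```

View pics/w6.png

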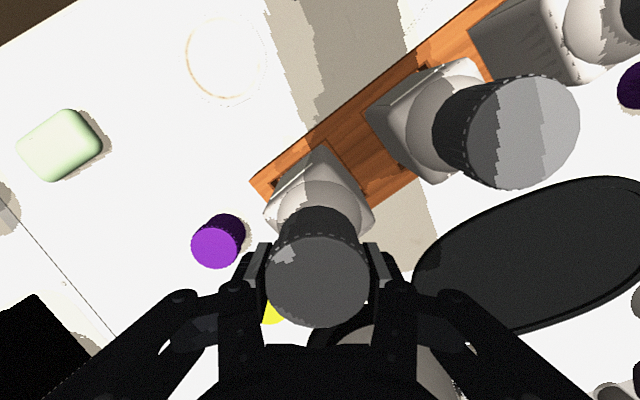

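```bash
python3 -m creep '{"hand":[40,40,40,40,40],"delta_pos":[[0,0,-0.007],[0,0,-0.008],[0,0,-0.008],[0,0,-0.008],[0,0,-0.008]],"turn":[0,0,0,0,0]}' 90
python3 -m creep '{"hand":[40,40,40,40,40],"delta_pos":[[0,0,-0.008],[0,0,-0.008],[0,0,-0.008],[0,0,-0.004],[0,0,0]],"turn":[0,0,0,0,0]}' 90
python3 -m creep '{"hand":[40,40,40,40,40],"delta_pos":[[0,0,0],[0,0,0],[0,0,0],[0,0,0],[0,0,0]],"turn":[0,0,0,0,0]}' 90
python3 - <<'E'
from h import *
np.set_printoptions(suppress=True,precision=4)
s,T=st();c=shot('wrist','w7.png')
for r,k in [(270,317),(225,317)]: print(pt(c,r,k))
c=shot('side','s7.png'); im=cv2.imread('pics/s7.png')[90:290,220:460]; cv2.imwrite('pics/s7c.png',cv2.resize(im,None,fx=3,fy=3))
c=shot('top','t7.png')
E
```

```text
clock: 15.85
tcp_pos: [0.59, 0.025, 0.2183]
orientation: [0.0, 0.213, 0.977, 0.0]
wrist_force: [0.1, -0.2, -0.5]
finger_gap: 0.0476
clock: 16.27
tcp_pos: [0.5904, 0.0249, 0.241]
orientation: [0.001, 0.213, 0.977, 0.0]
wrist_force: [0.9, 0.5, 0.6]
finger_gap: 0.0478
clock: 16.68
tcp_pos: [0.5897, 0.025, 0.2395]
orientation: [-0.0, 0.213, 0.977, -0.0]
wrist_force: [0.6, 0.4, -0.6]
finger_gap: 0.0481
t 16.6833 p [0.5897 0.025  0.2395] gap 0.04813486443321246 F [ 0.56  0.36 -0.64] j [-0.094  0.344  0.083  1.31  -0.     0.336]
[[-0.909  0.416 -0.001]
 [ 0.416  0.909 -0.   ]
 [ 0.001 -0.    -1.   ]]
[0.5828 0.0284 0.256 ]
[0.5667 0.0358 0.2461]
```

View pics/w7.png

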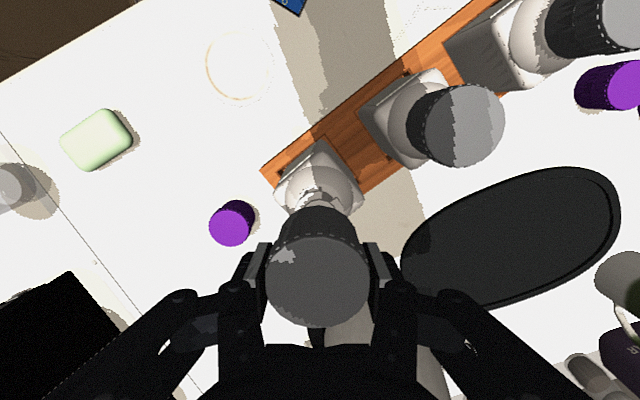

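View pics/s7c.png

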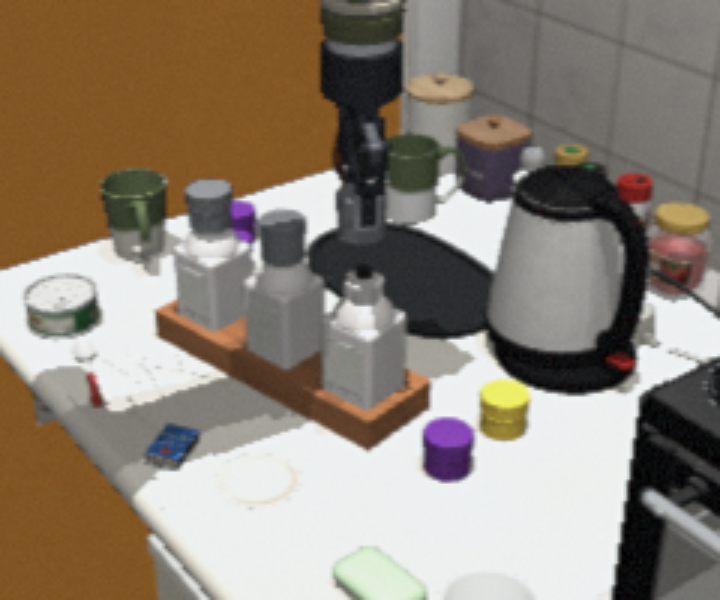

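View pics/t7.png

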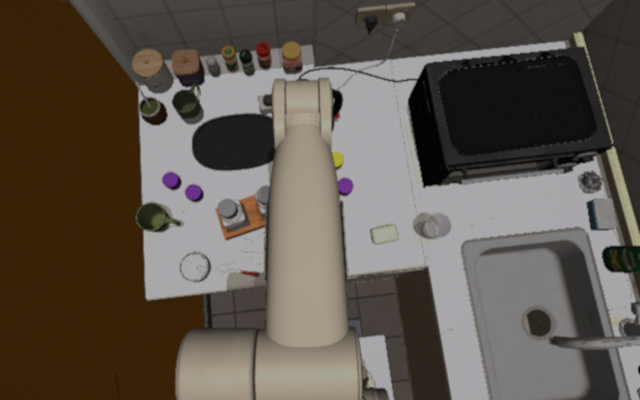

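Run:
```python
from h import *
np.set_printoptions(suppress=True,precision=4)
c=env.read_camera('side')
d=c['depth']; rr,kk=np.mgrid[0:400,0:640]
P=np.stack([(kk-c['cx'])/c['fx']*d,(rr-c['cy'])/c['fy']*d,d],-1)@rot(c['orientation']).T+np.array(c['origin'])
for x,y in [(.59,.026),(.5655,.1347),(.5405,.244)]:
    m=(np.hypot(P[...,0]-x,P[...,1]-y)<.03)&(d>0); z=np.sort(P[...,2][m]); 
    h,e=np.histogram(z,bins=np.arange(0.1,0.28,0.01)); print(x,y,list(zip(np.round(e[:-1],2),h)))
    print('open/neck top', z[z<0.195][-8:])
st()
```

```text
0.59 0.026 [(np.float64(0.1), np.int64(5)), (np.float64(0.11), np.int64(17)), (np.float64(0.12), np.int64(48)), (np.float64(0.13), np.int64(84)), (np.float64(0.14), np.int64(28)), (np.float64(0.15), np.int64(42)), (np.float64(0.16), np.int64(45)), (np.float64(0.17), np.int64(14)), (np.float64(0.18), np.int64(0)), (np.float64(0.19), np.int64(0)), (np.float64(0.2), np.int64(0)), (np.float64(0.21), np.int64(33)), (np.float64(0.22), np.int64(42)), (np.float64(0.23), np.int64(23)), (np.float64(0.24), np.int64(32)), (np.float64(0.25), np.int64(61)), (np.float64(0.26), np.int64(12))]
open/neck top [0.1715 0.1718 0.172  0.172  0.172  0.1724 0.1729 0.1733]
0.5655 0.1347 [(np.float64(0.1), np.int64(4)), (np.float64(0.11), np.int64(20)), (np.float64(0.12), np.int64(38)), (np.float64(0.13), np.int64(66)), (np.float64(0.14), np.int64(18)), (np.float64(0.15), np.int64(42)), (np.float64(0.16), np.int64(43)), (np.float64(0.17), np.int64(36)), (np.float64(0.18), np.int64(95)), (np.float64(0.19), np.int64(32)), (np.float64(0.2), np.int64(0)), (np.float64(0.21), np.int64(0)), (np.float64(0.22), np.int6
[... 364 characters left out ...]
loat64(0.14), np.int64(21)), (np.float64(0.15), np.int64(37)), (np.float64(0.16), np.int64(40)), (np.float64(0.17), np.int64(37)), (np.float64(0.18), np.int64(87)), (np.float64(0.19), np.int64(25)), (np.float64(0.2), np.int64(0)), (np.float64(0.21), np.int64(0)), (np.float64(0.22), np.int64(0)), (np.float64(0.23), np.int64(0)), (np.float64(0.24), np.int64(0)), (np.float64(0.25), np.int64(0)), (np.float64(0.26), np.int64(0))]
open/neck top [0.191  0.1911 0.1912 0.1913 0.1914 0.1915 0.1918 0.1925]
t 16.8833 p [0.5898 0.0249 0.2398] gap 0.04785014412766463 F [-0.13 -0.06 -0.55] j [-0.094  0.344  0.084  1.31  -0.     0.336]
[[-0.909  0.416 -0.   ]
 [ 0.416  0.909 -0.   ]
 [ 0.    -0.    -1.   ]]
```

Run:
```python
from h import *
np.set_printoptions(suppress=True,precision=4)
for n in ['side','wrist']:
  c=env.read_camera(n)
  d=c['depth']; rr,kk=np.mgrid[0:400,0:640]
  P=np.stack([(kk-c['cx'])/c['fx']*d,(rr-c['cy'])/c['fy']*d,d],-1)@rot(c['orientation']).T+np.array(c['origin'])
  u=np.array([-.224,.975]);v=np.array([.975,.224]); 
  off=(0,0) if n=='side' else (.0,0)
  for x,y in [(.59,.026),(.5655,.1347),(.5405,.244)]:
    q=P[...,:2]-np.array([x,y]); a=q@u;b=q@v; z=P[...,2]
    # mean z vs ring for shoulder zone
    r=np.hypot(a,b); out=[]
    for lo,hi in [(.0,.012),(.012,.018),(.018,.024),(.024,.03),(.03,.036)]:
        m=(r>lo)&(r<hi)&(z>.125)&(z<.178)&(d>0); out.append((m.sum(),round(float(np.median(z[m])),4) if m.any() else 0, round(float(np.percentile(z[m],90)),4) if m.any() else 0))
    print(n,x,out)
c=env.read_camera('wrist'); cv2.imwrite('pics/w8.png',cv2.resize(c['pixels'][120:240,240:420,::-1],None,fx=4,fy=4,interpolation=cv2.INTER_CUBIC))
c=env.read_camera('side'); cv2.imwrite('pics/s8.png',cv2.resize(c['pixels'][140:245,265:370,::-1],None,fx=5,fy=5,interpolation=cv2.INTER_CUBIC))
```

```text
side 0.59 [(np.int64(45), 0.1634, 0.1723), (np.int64(76), 0.1521, 0.1673), (np.int64(70), 0.1382, 0.1597), (np.int64(44), 0.1333, 0.1392), (np.int64(27), 0.129, 0.1321)]
side 0.5655 [(np.int64(0), 0, 0), (np.int64(12), 0.1386, 0.151), (np.int64(106), 0.152, 0.1728), (np.int64(114), 0.1507, 0.174), (np.int64(20), 0.1282, 0.1676)]
side 0.5405 [(np.int64(1), 0.1356, 0.1356), (np.int64(15), 0.1372, 0.1437), (np.int64(68), 0.1536, 0.1722), (np.int64(118), 0.1526, 0.1732), (np.int64(30), 0.131, 0.1723)]
wrist 0.59 [(np.int64(298), 0.1606, 0.1639), (np.int64(664), 0.1507, 0.1599), (np.int64(699), 0.1331, 0.1358), (np.int64(463), 0.1282, 0.1312), (np.int64(3), 0.1255, 0.1258)]
wrist 0.5655 [(np.int64(0), 0, 0), (np.int64(0), 0, 0), (np.int64(858), 0.1472, 0.1678), (np.int64(951), 0.1304, 0.174), (np.int64(40), 0.126, 0.1274)]
wrist 0.5405 [(np.int64(0), 0, 0), (np.int64(4), 0.136, 0.1363), (np.int64(1245), 0.1367, 0.1631), (np.int64(2995), 0.1527, 0.1746), (np.int64(149), 0.1261, 0.1277)]
```

View pics/w8.png

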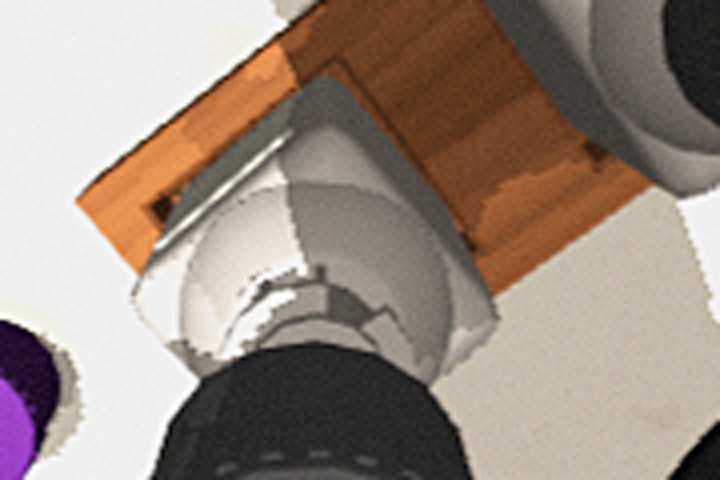

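View pics/s8.png

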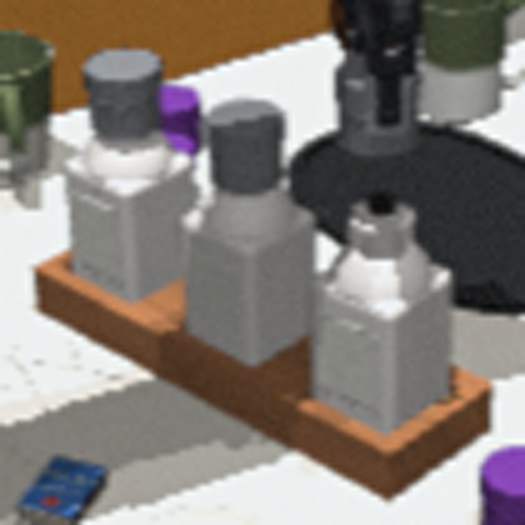

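The wrist depth puts the mouth at 0.164 m, exactly what a seated bottle should give. All bottles are seated and the cap is held above the open neck, so I'm handing in.

```bash
python3 -c "
from h import *
st(); print(env.hand_in())"
```

```text
t 17.0833 p [0.5899 0.0249 0.2399] gap 0.0476567425999259 F [-0.67  0.29  0.31] j [-0.094  0.344  0.084  1.31  -0.     0.336]
[[-0.909  0.416  0.   ]
 [ 0.416  0.909 -0.   ]
 [-0.    -0.    -1.   ]]
the job is handed in; nothing more can be done
None
```

I opened the bottle at the toaster end of the rack and handed the job in at 17.1 s; no verdict came back. Its cap is held upright about 5 cm straight above the open neck.

- **Which bottle is full:** lifted by its cap, this bottle pulled about 7.2 N. When I lowered it partway it pulled about 6 N. The expected values are about 6.3 N full and 1.4 N empty. I did not weigh the other two or touch them.
- **Opening:** I pressed the cap to its stop (15 N) and twisted it anticlockwise about 58°, until the turning resistance rose at the stop.
- **First lift attempt:** it read -8 N at 4 mm up, about the weight of the bottle, so the cap was still holding. I set it back down, took 2.5° off the twist, and it came off with almost no force.

**Last checks:**
- **Full bottle:** the wrist camera puts its mouth at 0.164 m, as expected for a seated bottle. The side camera read up to 0.172 m, but it also reads about 2–3 mm high on the other caps, so I trusted the wrist camera.
- **Cap:** its top is at about 0.256 m, which puts it roughly 5 cm above the mouth. The gripper opening is steady at 48 mm.
- **Empty bottles:** both still have their caps on and look upright and seated in the rack.
- **Other things on the worktop:** none look moved in the pictures, though I did not measure their positions.

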